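Run the hold-to-test check on a cable in its test fixture

TASK

A finished cable lies in the test fixture; run its electrical test with the closed fingertips, pressing only and picking nothing up. First push the fixture's open cover down by its pad until it snaps shut, then switch the tester on by pressing the upper, white-marked half of its black rocker, and then press the green button all the way in and finish the program while still holding it in. Leave the red button, the cable and the other things on the bench alone.

Things in the scene. Friction and masses are not known exactly. Their poses are not given: they have to be found in the camera images.
- fixture: Cable test fixture, screwed down: a dark grey base plate 190 x 130 x 18 mm with a white nest block for the plug (top 40 mm above the bench) and a hinged cover at its rear. Origin on the bench, 10 mm in front of the middle of the plate; x points from the front (where the cable coil lies) to the hinge, y to its left, z up.
- cover_hinge (a point): Middle of the cover's hinge axis, at the rear of the fixture, 50 mm above the bench, 80 mm along the fixture's x from its origin. The axis runs along the fixture's y.
- cover_pad (a point): Middle of the top of the black rubber push pad (36 x 62 mm, yellow ribs) on the cover's top face, 76 mm from the hinge axis, moving with the cover. At the start the cover slants up and forward from the hinge at 0.9 rad, its top face turned up and to the rear, the pad 114 mm above the bench; shut, it lies level, the pad 57 mm above the bench, 4 mm along the fixture's x from its origin.
- cover (a joint): Hinge of the cover, a clear plate in a steel frame, 108 mm long from the hinge, 112 wide, 9 thick. Rad: 0 standing open, 0.90 fully shut (level). An over-centre spring pushes it back open until about 0.70; beyond that it pulls it shut and keeps it so. Takes up to about 0.2 N m (about 5 N straight down on the pad).
- tester: Desk-shaped cable tester, fixed: grey case 174 x 226 mm with a panel that slopes up to the rear by 14 degrees (front 45 mm, rear 88 mm high). Origin on the bench under its middle; x points to the rear, y to its left, z up. Controls in a row near the front: black rocker at the left, green button in the middle, red button at the right.
- rocker_on_half (a point): Middle of the face of the rocker's upper (rear) half, which bears a white bar and stands up at the start; press it down to switch on. The rocker is a black paddle 46 mm long (up the slope) and 26 mm wide in a black bezel; this point lies 14 mm up the slope from its pivot and about 15 mm above the panel at the start, 11 mm when on.
- power_rocker (a joint): Rocker, rad: 0 off, 0.34 on. Over-centre: it snaps over at 0.17 and stays. Takes about 6 N at the middle of the half.
- test_button_top (a point): Middle of the top of the green button (32 mm across, in a steel collar), 19 mm above the panel, out of the panel at a right angle to the slope; it moves with the button.
- test_button (a joint): Green button, m: 0 out, 0.006 fully in (needs 5 N along its axis); springs back when let go. The travel is at a right angle to the sloping panel.
- stop_button_top (a point): Middle of the top of the red button (24 mm across, in a black collar), 68 mm to the right of the green one. Not to be pressed.
- stop_button (a joint): Red button, m: 0 out, 0.006 in.
- plug (a point): Middle of the white plug (16 x 26 x 11 mm) of the cable under test, in the nest of the fixture, 24 mm above the bench; its coil (100 mm across, 26 mm high) lies on the front of the base plate. Loose, 30 g.
- marker: Red paint marker standing on its end, 20 mm thick, 134 mm tall; origin at its foot. Topples easily.
- tape_roll: Yellow roll of tape lying flat, 97 mm across, 19 mm high; origin at the middle of its underside.
- tweezers: Steel tweezers lying flat, 119 x 16 x 9 mm; origin at the middle of the underside.
Things that resemble listed ones, but are neither listed nor needed, are in the scene too. Of the things that look like the marker, take the one that is farthest to the robot's right at the start.

How it is judged:
On the way, in this order (a step that is already met when the one before it is completed fails the run):
1. the fixture's cover is pushed down and snapped shut (value of joint cover above 0.84 rad), for 0.2 s.
2. the tester's rocker is switched on (value of joint power_rocker above 0.28 rad and value of joint cover above 0.84 rad), for 0.2 s.
3. the green button is pressed in with the fingers (value of joint test_button above 0.0045 m and contact force between the fingers and test_button above 2 N), for 0.2 s.
At the end, for the whole second after the job is handed in: Cover shut (hinge past 0.84 of 0.90 rad), rocker on (past 0.28 of 0.34 rad), fingers still holding the green button in (past 4.5 of 6 mm, over 2 N); red button under 2 mm in, plug moved under 8 mm, marker standing, no bystander moved 30 mm (all of step 2 and all of step 3 and value of joint stop_button below 0.002 m and distance of plug from where it was at the start of the episode below 0.008 m and distance of each of marker, tape_roll, tweezers from where it was at the start of the episode below 0.03 m and angle between marker's own z axis and vertical below 0.3 rad); the arm keeps its last pose, push and grip.
It fails at once if the tester is switched on while the cover is not shut (value of joint power_rocker above 0.2 rad and value of joint cover below 0.8 rad).
It fails at once if the green button is pressed before the cover is shut and the tester is on (value of joint test_button above 0.002 m and (value of joint power_rocker below 0.2 rad or value of joint cover below 0.8 rad)).
It fails at once if the red button is pressed (value of joint stop_button above 0.002 m).
It fails at once if the plug is lifted, pulled or pushed out of its place (distance of plug from where it was at the start of the episode above 0.008 m).
It fails at once if a bystander is lifted, carried or knocked about (distance of any of marker, tape_roll, tweezers from where it was at the start of the episode above 0.03 m or angle between marker's own z axis and vertical above 0.3 rad).
It also fails if it takes over 48 s, if anything falls off the work surface, if the arm or the gripper's body presses on something with over 40 N, if the wrist force passes 120 N, or if a joint passes its speed limit or range.

ROBOT

A 6-joint arm with a two-finger parallel gripper is mounted at the origin on a cart in front of the work surface, level with it; the furniture and walls round the work are solid. World frame = base frame: x ahead of the robot, y to its left, z up, the work surface at z = 0. Lengths are in m, angles in rad, forces in N, time in s.
With the tool pointing down it reaches from about 0.375 to 0.925 m from the base axis. Payload 5.7 kg.
Tool frame: the origin (TCP) lies midway between the tips of the shut fingers; the grasp point (between the pads) lies 19 mm behind it; z points along the fingers, y is the line along which they close (so a half turn about z gives the same grasp; the last joint's range is limited). The gripper opens to 88 mm and grips with 3 to 60 N. Pads are 20 mm wide; open, the fingers measure 115 mm over their backs; the gripper's body (75 mm by 178 mm) begins 61 mm behind the grasp point.
Start: joints at [-1.362, 0.359, 1.51, -0, 1.272, -0.115], TCP at [0.191, -0.569, 0.223] pointing down, gripper open.
Joint ranges: [-2.97, 2.97], [-1.01, 2.36], [0.21, 2.38], [-0.96, 4.11], [0.2, 2.71], [-2.98, 2.98]. Speed limits (rad/s): [2.39, 2.39, 3.14, 3.14, 3.14, 3.14].

INTERFACE

Orientations are given as a unit quaternion [x, y, z, w].
In Python, from bench import move_ptp, servo_line, goto_joints, move_gripper, sleep, inverse_kinematics, capture, PlanningError, close_job, spot_in, silhouettes, current_clock, current_joint_pos, current_qvel, current_joint_torque, current_position, current_orientation, current_force, current_torque, current_finger_gap, current_grip_force gives the robot as it stands. Calls block until the motion is done:
- move_ptp(position, orientation): joint-space move of the TCP to a pose.
- servo_line(position, orientation=None, rate=0.15, contact_N=None): straight line of the TCP; orientation=None keeps the orientation; rate is the mean speed in m/s. With contact_N (N) it stops when the force on the tool has changed by that much, and returns True; else False.
- goto_joints(angles): joint-space move.
- move_gripper(opening): finger opening in m; the grip force is fixed at half the most; returns when the fingers have stopped.
- sleep(seconds).
- inverse_kinematics(position, orientation): joint angles nearest the present ones, or None.
- capture(name): name is "scene" or "top"; returns a dict with "image" (384x512x3 uint8, blue, green, red), "range_z" (384x512 float32, m along the optical axis (not along the pixel's ray), 0 where there is no reading), "intrinsics" (3x3 intrinsics, pixels), "k1" (the pictures are not rectified: a ray, as slopes to the right and down, at radius r is drawn at 1 + k1 r^2 times it, then the intrinsics apply), "R" (3x3) and "t" (3): a world point X has camera coordinates R X + t. Camera axes: x right, y down, z forward; pixel columns grow to the right and rows downward; lengths in m; the calibration is good to about 2 mm. A picture is of the moment at which its call begins.
A pose or a line that the arm cannot do raises PlanningError and nothing moves.
- close_job(): hands the job in; it is judged then, once.
Trained networks look in the newest picture that a camera, given by its name, has taken for a name from the list of things; names that differ only in an ending like _2 or _b are one class to them, and where a whole thing is asked for, a point or a joint stands for the part that bears it (a point fixed in the world has none). Each returns a list of dicts, best first, with "conf" (0 to 1); they miss things now and then, are a little off and sometimes report something else, mostly with a low value. They report only what shows in the picture. A call takes as long as a camera call. They do not tell look-alikes from the thing itself.
- spot_in(camera, query): "xy" ([column, row] in pixels, amid what is visible of it).
- silhouettes(camera, query): "region" (384x512 bool, what is visible of it) and "xy" ([column, row] in pixels, amid what is visible of it).
Readings, each from a call of its own:
- current_clock(): time.
- current_joint_pos(): joint angles.
- current_qvel(): joint speeds.
- current_joint_torque(): joint torques, N m.
- current_position(): TCP position.
- current_orientation(): TCP orientation.
- current_force(): force on the tool from outside, world axes, zero at the start.
- current_torque(): the same for the moment, N m.
- current_finger_gap(): finger opening in m.
- current_grip_force(): force on a finger pad.
Only numpy, scipy, OpenCV 4.12 (cv2) and the standard library are available. Lean on these libraries where they do the work, as an engineer would, in place of code of your own. Each camera call takes 0.05 s, during which the arm holds its last target. There are 200 camera calls.

## Working session

There is one attempt and no reset: what is moved stays moved. The work goes in short steps, each a Python script; the robot and the scene stay as the last script left them, time stands still between calls to the robot, and variables do not carry over. Pictures are saved under pics/ and viewed, at most 10 in all, crops included, and the job is handed in when it is done.

```bash
mkdir -p pics; cat > h.py <<'E'
import numpy as np, cv2
from bench import *
def world(c,u,v,z=None):
    K=c["intrinsics"];d=np.array([(u-K[0,2])/K[0,0],(v-K[1,2])/K[1,1]]);s=d.copy()
    for _ in range(20): s=d/(1+c["k1"]*(s@s))
    R=np.array(c["R"]);t=np.array(c["t"])
    ray=np.array([s[0],s[1],1.]);o=-R.T@t;w=R.T@ray
    if z is not None: return o+w*(z-o[2])/w[2]
    r=c["range_z"][int(round(v))-1:int(round(v))+2,int(round(u))-1:int(round(u))+2];r=r[r>0]
    return o+w*np.median(r) if len(r) else None
E
cat > a.py <<'E'
from h import *
np.set_printoptions(precision=4,suppress=True)
for n in ["scene","top"]:
    c=capture(n);cv2.imwrite(f"pics/{n}1.png",cv2.resize(c["image"],(800,600)))
    print(n,"cam",-np.array(c["R"]).T@c["t"])
    for q in ["fixture","cover_pad","tester","rocker_on_half","test_button_top","stop_button_top","plug","marker","tape_roll","tweezers"]:
        for d in spot_in(n,q)[:4]:
            print(q,round(d["conf"],2),np.round(d["xy"]),world(c,*d["xy"]))
print(current_clock())
E
python3 a.py
```

```text
scene cam [-0.025   1.01    1.3726]
fixture 0.84 [288. 168.] [ 0.4407 -0.1973  0.0351]
cover_pad 0.73 [285. 157.] [ 0.4529 -0.1876  0.1076]
tester 0.61 [238. 253.] [0.4254 0.2995 0.0675]
rocker_on_half 0.5 [242. 270.] [0.3801 0.3579 0.0647]
test_button_top 0.52 [249. 251.] [0.3903 0.2785 0.073 ]
plug 0.55 [298. 162.] [ 0.4143 -0.2473  0.0374]
marker 0.61 [203. 305.] [0.4377 0.527  0.0577]
marker 0.46 [195. 320.] [0.4251 0.5959 0.0848]
marker 0.42 [207. 330.] [0.3801 0.5997 0.0664]
tape_roll 0.51 [317. 131.] [ 0.4217 -0.5054  0.0135]
tweezers 0.68 [300. 166.] [ 0.403  -0.2447  0.0189]
top cam [0.2721 0.0274 1.6352]
fixture 0.58 [332. 192.] [ 0.4486 -0.2013  0.1203]
cover_pad 0.81 [333. 188.] [ 0.4648 -0.21    0.1047]
tester 0.82 [196. 195.] [0.4314 0.2832 0.0691]
tester 0.34 [336. 190.] [ 0.455  -0.2181  0.1143]
rocker_on_half 0.56 [177. 207.] [0.3875 0.3506 0.0722]
test_button_top 0.22 [131. 189.] [0.456  0.5448 0.0071]
stop_button_top 0.44 [333. 186.] [ 0.4723 -0.213   0.0829]
plug 0.88 [339. 211.] [ 0.3885 -0.2424  0.0227]
marker 0.63 [129. 189.] [0.4414 0.5131 0.1323]
tape_roll 0.51 [404. 212.] [ 0.3885 -0.4968  0.0041]
tweezers 0.61 [335. 189.] [ 0.4582 -0.2148  0.1104]
1.1
```

View pics/scene1.png

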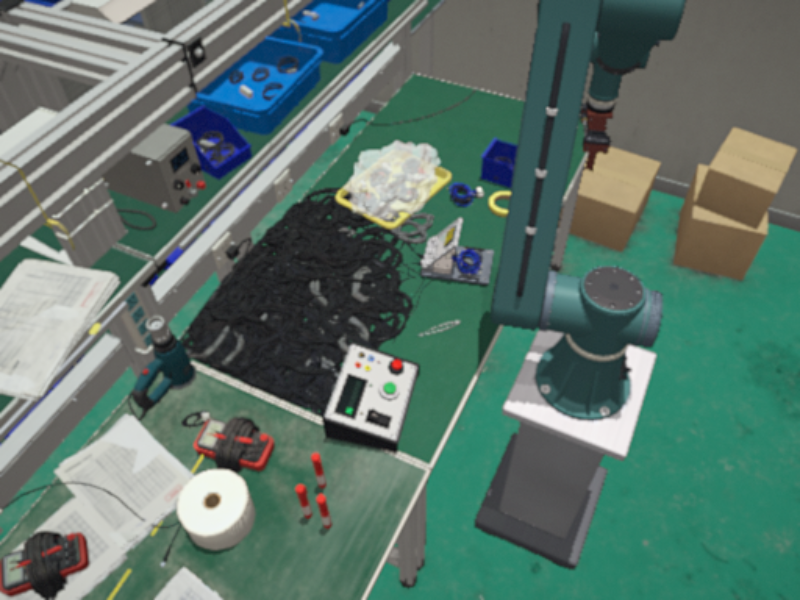

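View pics/top1.png

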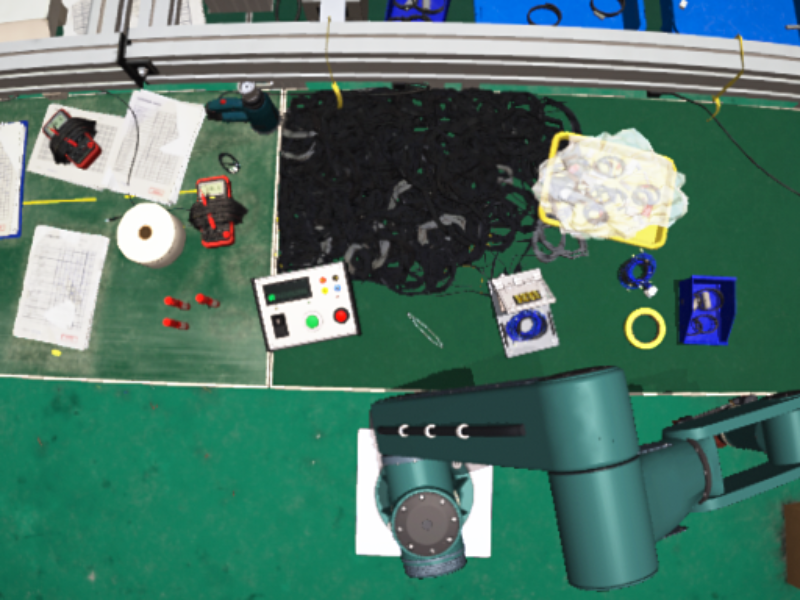

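The scene view shows the tester, fixture with open cover, three markers on the left, tweezers between and the tape roll on the right. In the 800-px top view, the rocker is at (279,325), green at (312,321), red at (341,315) and the pad at (525,297). Next I refine these with colour centroids.

```bash
cat > b.py <<'E'
from h import *
np.set_printoptions(precision=4,suppress=True)
win={"top":{"t":(160,165,232,226),"f":(308,165,364,232)},"scene":{"t":(200,215,272,290),"f":(264,134,320,186)}}
crops=[]
for n in ["top","scene"]:
    c=capture(n);im=c["image"];hsv=cv2.cvtColor(im,cv2.COLOR_BGR2HSV);H,S,V=cv2.split(hsv)
    masks={"t":{"green":(H>50)&(H<80)&(S>150)&(V>100),"red":((H<8)|(H>172))&(S>150),"dark":V<60},
           "f":{"yellow":(H>18)&(H<35)&(S>110),"blue":(H>105)&(H<130)&(S>150)}}
    for w,ms in masks.items():
        x0,y0,x1,y1=win[n][w]
        crops.append(cv2.resize(im[y0:y1,x0:x1],(400,300),interpolation=cv2.INTER_CUBIC))
        for k,m in ms.items():
            m2=np.zeros_like(m);m2[y0:y1,x0:x1]=m[y0:y1,x0:x1]
            N,L,st,ce=cv2.connectedComponentsWithStats(m2.astype(np.uint8))
            for i in np.argsort(-st[1:,4])[:4]+1:
                if st[i,4]<5: continue
                P=[world(c,u,v) for v,u in np.argwhere(L==i)];P=np.array([p for p in P if p is not None])
                print(n,k,st[i,4],ce[i],np.median(P,0),"top z",np.percentile(P[:,2],90))
    for q in ["power_rocker","cover_pad","test_button","tester","fixture","cover"]:
        for d in silhouettes(n,q)[:2]:
            m=d["region"];P=[world(c,u,v) for v,u in np.argwhere(m)];P=np.array([p for p in P if p is not None])
            bx=cv2.minAreaRect(P[:,:2].astype(np.float32))
            print(n,q,round(d["conf"],2),m.sum(),np.array(d["xy"]),np.median(P,0),"rect",np.array(bx[0]),np.array(bx[1]),bx[2])
cv2.imwrite("pics/crops.png",np.vstack([np.hstack(crops[:2]),np.hstack(crops[2:])]))
E
python3 b.py
```

```text
top green 43 [199.1628 205.4419] [0.3958 0.2676 0.0796] top z 0.08198307166632782
top green 15 [173.4667 189.8667] [0.4484 0.3648 0.0792] top z 0.08102936193238142
top red 45 [217.8667 201.7111] [0.4085 0.1998 0.0778] top z 0.08077642329370756
top dark 246 [183.6341 185.2236] [0.4675 0.3254 0.0818] top z 0.08567541677638091
top dark 206 [191.6845 168.0049] [0.5405 0.3167 0.0193] top z 0.028676398390044544
top dark 203 [226.9113 182.0493] [0.5036 0.1734 0.0279] top z 0.06662120802227581
top dark 88 [178.6591 208.0455] [0.3839 0.3419 0.07  ] top z 0.07577711965734671
top yellow 74 [337.1757 189.6892] [ 0.4561 -0.2223  0.1144] top z 0.12348123485904469
top blue 226 [335.1726 207.9248] [ 0.3984 -0.227   0.0338] top z 0.03987194795817728
top power_rocker 0.48 98 [177.3 209.1] [0.3808 0.3417 0.0697] rect [0.3805 0.3435] [0.0428 0.0297] 1.9453282356262207
top power_rocker 0.24 2931 [195.3 194.3] [0.4292 0.2817 0.07  ] rect [0.4278 0.2928] [0.17   0.2403] 12.311148643493652
top cover_pad 0.87 585 [333.2 186.6] [ 0.4616 -0.2174  0.1026] rect [ 0.4704 -0.231 ] [0.0768 0.1377] 14.77346706390380
[... 1331 characters left out ...]
button 0.65 890 [288.9 167.6] [ 0.4482 -0.195   0.0351] rect [ 0.4332 -0.2359] [0.1924 0.1509] 14.349105834960938
scene tester 0.74 3039 [240.2 253.7] [0.4258 0.3107 0.0666] rect [0.4467 0.2682] [0.1954 0.274 ] 12.273035049438477
scene tester 0.66 2 [288.6 207.3] [ 0.3582 -0.0232  0.0051] rect [ 0.3582 -0.0232] [0.0041 0.    ] -153.99188232421875
scene fixture 0.56 981 [287.4 167.2] [ 0.4472 -0.1974  0.0305] rect [ 0.4505 -0.2937] [0.1974 0.2714] 14.349105834960938
scene cover 0.75 284 [286.9 154.2] [ 0.4611 -0.2108  0.1034] rect [ 0.4835 -0.2824] [0.0712 0.2442] 14.769235610961914
scene cover 0.63 97 [202.2 302.6] [0.4354 0.5235 0.0828] rect [0.4379 0.5205] [0.0173 0.0146] 17.36725425720215
```

View pics/crops.png

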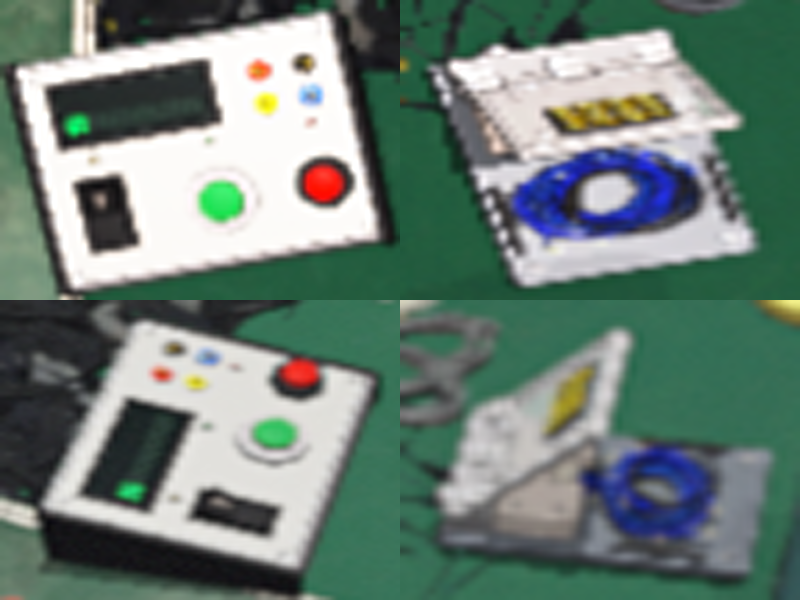

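Crops confirm the controls: the top-view rocker with its white bar on the rear half, green, red, and the pad ribs (z 0.115, matching 114 mm). Tester yaw is about 11.8° and fixture yaw about 14.8°. I'll plan the cover push now.

```bash
cat >> h.py <<'E'
from scipy.spatial.transform import Rotation as Ro
np.set_printoptions(precision=4,suppress=True)
def frame(yaw): return Ro.from_euler("z",yaw).as_matrix()
def quat(F,d,s=1):   # tool z = F@d, tool y = s * frame y
    z=F@np.array(d);y=s*F[:,1];x=np.cross(y,z);return Ro.from_matrix(np.c_[x,y,z]).as_quat()
FX=frame(np.radians(14.8)); PAD0=np.array([.4565,-.219,.1142]); HINGE=PAD0-FX@[-.0418,0,0.0639]
def pad(a): return HINGE+FX@[-.076*np.cos(a)+.007*np.sin(a),0,.076*np.sin(a)+.007*np.cos(a)]
def nrm(a): return FX@[np.sin(a),0,np.cos(a)]
K=.6
def qpad(a,s): return quat(FX,[-np.sin(K*a),0,-np.cos(K*a)],s)
TE=frame(np.radians(11.8)); GREEN=np.array([.395,.2685,.0805]); T=np.radians(14)
NT=TE@[-np.sin(T),0,np.cos(T)]; ROCK=GREEN+TE@[.0146,.0765,0]; ROCK[2]=.080
def qt(s): return quat(TE,[np.sin(T),0,-np.cos(T)],s)
E
python3 - <<'E'
from h import *
print(HINGE,pad(0),ROCK,NT, Ro.from_quat(current_orientation()).as_matrix()[:,1])
for s in (1,-1):
    for p,q in [(pad(.9)+.05*nrm(.9),qpad(.9,s)),(pad(.9),qpad(.9,s)),(pad(.45),qpad(.45,s)),(pad(0),qpad(0,s)),(ROCK+.08*NT,qt(s)),(ROCK,qt(s)),(GREEN,qt(s))]:
        print(s,inverse_kinematics(p,q))
E
```

```text
[ 0.4969 -0.2083  0.0503] [ 0.4234 -0.2277  0.0573] [0.3936 0.3464 0.08  ] [-0.2368 -0.0495  0.9703] [ 0.3181 -0.948  -0.0001]
1 [-0.3266  0.6246  1.3969 -0.2878  1.5831 -2.0909]
1 [-0.3591  0.6182  1.5055 -0.3036  1.4769 -2.0884]
1 [-0.4796  0.4843  1.7307 -0.1991  1.1362 -2.2056]
1 [-0.6373  0.4192  1.9374 -0.      0.7849 -2.4664]
1 [ 0.6891  0.2131  1.9533 -0.1631  0.7645 -0.9818]
1 [ 0.6687  0.3629  2.0014 -0.2024  0.567  -0.9485]
1 [ 0.5106  0.3057  2.11   -0.1527  0.4973 -1.1403]
-1 [-0.3266  0.6246  1.3969 -0.2878  1.5831  1.0507]
-1 [-0.3591  0.6182  1.5055 -0.3036  1.4769  1.0532]
-1 [-0.4796  0.4843  1.7307 -0.1991  1.1362  0.936 ]
-1 [-0.6373  0.4192  1.9374 -0.      0.7849  0.6752]
-1 [ 0.6891  0.2131  1.9533 -0.1631  0.7645  2.1598]
-1 [ 0.6687  0.3629  2.0014 -0.2024  0.567   2.1931]
-1 [ 0.5106  0.3057  2.11   -0.1527  0.4973  2.0013]
```

```bash
cat > c.py <<'E'
from h import *
move_gripper(0.0)
q=qpad(.9,-1)
move_ptp(pad(.9)+.13*nrm(.9)+[0,0,.06],q)
move_ptp(pad(.9)+.045*nrm(.9),q)
hit=servo_line(pad(.9)-.006*nrm(.9),q,rate=.04,contact_N=1.5)
p=np.array(current_position()); off=(p-pad(.9))@nrm(.9)
print("hit",hit,"off",off,p,current_force(),current_clock())
c=capture("scene");cv2.imwrite("pics/hit.png",cv2.resize(c["image"][110:200,240:350],(660,540),interpolation=cv2.INTER_CUBIC))
E
python3 c.py
```

```text
hit True off 0.0025419303587447015 [ 0.4583 -0.2183  0.1159] [ 0.8078 -0.5001  2.4469] 6.6083
```

View pics/hit.png

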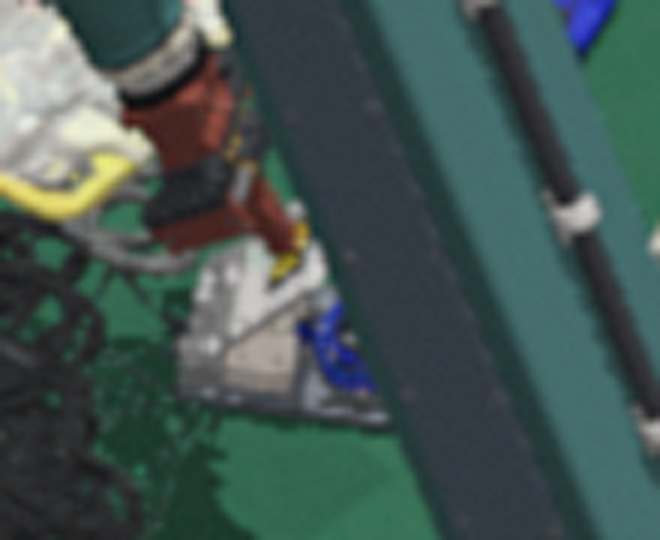

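The fingertips rest on the yellow-ribbed pad (crop at about (290,245)), as predicted. Now I push along the arc.

```bash
cat > d.py <<'E'
from h import *
for a in np.arange(.8,.0,-.1):
    servo_line(pad(a)+.0025*a/.9*nrm(a),qpad(a,-1),rate=.06)
    print(round(a,2),current_force(),np.array(current_position())-pad(a))
hit=servo_line(pad(0)-[0,0,.004],qpad(0,-1),rate=.03,contact_N=12)
print(hit,current_force(),current_position(),current_clock())
sleep(.2)
servo_line(np.array(current_position())+[0,0,.15],rate=.25)
move_ptp(ROCK+.08*NT+[0,0,.05],qt(-1))
c=capture("top");cv2.imwrite("pics/shut.png",cv2.resize(c["image"][160:240,300:380],(560,560),interpolation=cv2.INTER_CUBIC))
for d in silhouettes("top","cover_pad")[:2]:
    m=d["region"];P=np.array([w for v,u in np.argwhere(m) if (w:=world(c,u,v)) is not None]);print(d["conf"],m.sum(),np.median(P,0),P[:,2].max())
print(current_clock())
E
python3 d.py
```

```text
0.8 [0.1259 0.5846 1.8072] [0.0012 0.0004 0.002 ]
0.7 [0.0675 0.7885 1.1747] [0.0009 0.0003 0.0018]
0.6 [-0.245   0.0909  2.0636] [0.0007 0.0003 0.0015]
0.5 [0.8771 0.3987 0.7662] [0.0004 0.0002 0.0014]
0.4 [0.0724 0.6777 0.1397] [0.0002 0.0001 0.0011]
0.3 [ 0.4486 -0.1556  0.8844] [0.0001 0.0001 0.0009]
0.2 [0.3363 0.5249 0.3914] [ 0.     -0.      0.0007]
0.1 [-0.4235  0.3556  0.3443] [-0.0001 -0.      0.0004]
True [-0.6374  2.1199  8.2118] [ 0.4255 -0.2281  0.0571] 9.2917
0.63 854 [ 0.4417 -0.2238  0.053 ] 0.060057880612579106
12.4083
```

View pics/shut.png

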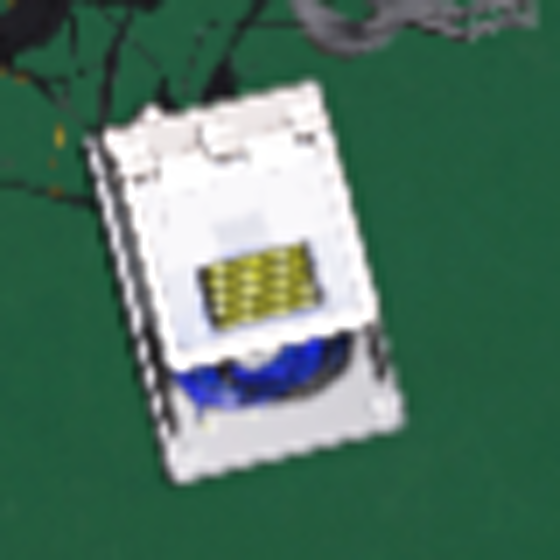

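The cover lies level and shut, with the ribbed pad in plain view at crop (260,285) and z about 0.057. Next is the rocker.

```bash
cat > e.py <<'E'
from h import *
R=ROCK+.002*(TE@[np.cos(T),0,np.sin(T)]); q=qt(-1)
servo_line(R+.02*NT,q,rate=.15)
hit=servo_line(R-.003*NT,q,rate=.03,contact_N=2)
p=np.array(current_position());print("touch",hit,p,(p-R)@NT,current_force())
h2=servo_line(R-.007*NT,q,rate=.02,contact_N=14)
p=np.array(current_position());print("press",h2,(p-R)@NT,current_force())
sleep(.1)
servo_line(R+.06*NT,q,rate=.15)
move_ptp(GREEN+.06*NT,q)
c=capture("scene");cv2.imwrite("pics/rock.png",cv2.resize(c["image"][215:290,200:275],(600,600),interpolation=cv2.INTER_CUBIC))
print(current_clock())
E
python3 e.py
```

```text
touch True [0.396  0.3468 0.0786] -0.0019772976517551306 [-0.1993 -1.6298  3.5709]
press False -0.007432474431266516 [ 0.1932 -0.1336 -0.7635]
15.5417
```

View pics/rock.png

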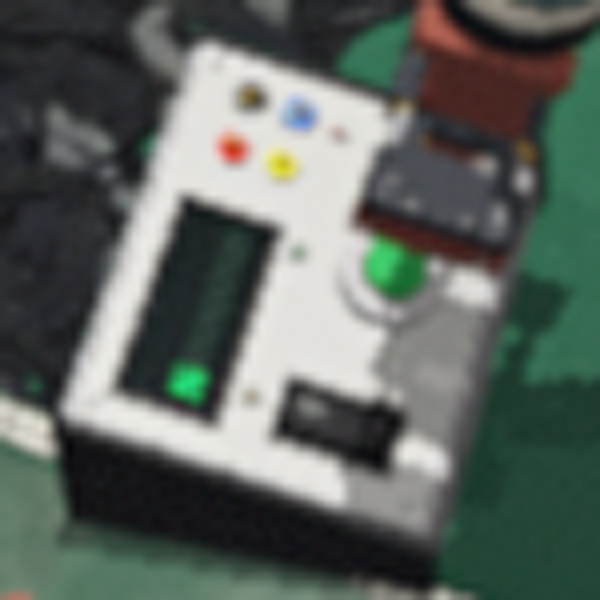

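The rocker has flipped: force rose and then dropped at the snap, and the front half now stands up at (390,410). Now the green button.

```bash
cat > f.py <<'E'
from h import *
q=qt(-1)
servo_line(GREEN+.012*NT,q,rate=.15)
hit=servo_line(GREEN-.005*NT,q,rate=.03,contact_N=1.5)
p=np.array(current_position());print("touch",hit,p,(p-GREEN)@NT,current_force())
h2=servo_line(p-.012*NT,q,rate=.015,contact_N=14)
for _ in range(3):
    sleep(.2);e=np.array(current_position());print("press",h2,(e-p)@NT,current_force()@NT,current_torque())
c=capture("scene");cv2.imwrite("pics/green.png",cv2.resize(c["image"][215:290,200:275],(600,600),interpolation=cv2.INTER_CUBIC))
print(current_clock())
E
python3 f.py
```

```text
touch True [0.3963 0.2689 0.0773] -0.0033832531001887875 [ 0.7654 -0.1002  2.7971]
press True -0.003516123130159435 12.063405047904501 [-0.141   0.2088  0.0051]
press True -0.003501650475346697 13.573847314810724 [-0.1648  0.2282 -0.0231]
press True -0.0034826576421259194 13.343305026481527 [-0.1294  0.2095  0.0166]
17.625
```

View pics/green.png

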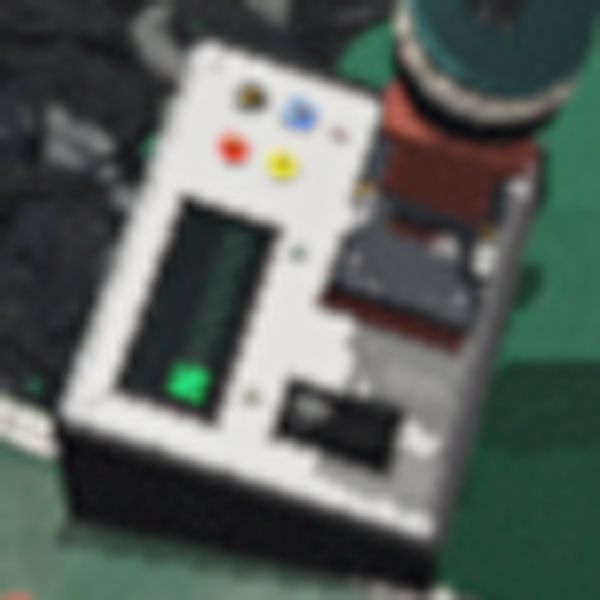

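The fingers are on the green button, which has reached its hard stop (13 N, about 6.9 mm below the estimated rest top). The rocker still reads on.

```bash
python3 -c "
from bench import *
print(close_job())"
```

```text
the job is handed in; nothing more can be done
None
```

I handed the job in with the cover shut, the rocker on and the closed fingertips holding the green button at its stop (about 13 N); the verdict wasn't shown, and the arm was kept clear of the red button, cable and other things but I did not re-measure them at the end.

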